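# Seat a long test bar in a deep bore

### The arm

A 6-joint arm with a two-finger parallel gripper is mounted at the origin on a cart in front of the work surface, level with it; the furniture and walls round the work are solid. World frame = base frame: x ahead of the robot, y to its left, z up, the work surface at z = 0. Lengths are in m, angles in degrees, forces in N, time in s.
With the tool pointing down it reaches from about 0.375 to 0.9 m from the base axis. Payload 3.1 kg.
Tool frame: the origin (TCP) lies midway between the tips of the shut fingers; the grasp point (between the pads) lies 19 mm behind it (bot.hold_point_z is the distance from the TCP to the grasp point, in m); z points along the fingers, y is the line along which they close (so a half turn about z gives the same grasp; the last joint's range is limited). The gripper opens to 87 mm and grips with 3 to 60 N. Pads are 19 mm wide; open, the fingers measure 117 mm over their backs; the gripper's body (75 mm by 190 mm) begins 51 mm behind the grasp point.
Start: joints at [57.038, 30.224, 82.088, -0, 67.689, -10.227], TCP at [0.242, 0.576, 0.223] pointing down, gripper open.
Joint ranges: [-176.69, 176.69], [-43.24, 126.21], [12.49, 139.97], [-82, 262], [0, 151.66], [-163.58, 163.58]. Speed limits (degrees/s): [159.86, 159.86, 180, 180, 180, 180].

### API

Orientations are given as a 3x3 rotation matrix whose columns are the frame's x, y, z axes.
In Python, from rig import read_state, optics, order, bot gives the robot as it stands.
- The arm moves only by the tool drive_tool, never from a script. Its argument "steps" is a list of rows, each a list of 7 numbers: the finger opening in mm, from 0 to 87, then the shift along the tool's x, y, z normalised to -1 to 1, where 1 is 0.12 m, then the turn, a rotation vector about the tool's x, y, z normalised to -1 to 1, where 1 is 1.5 rad. In form: [[jaw, tx, ty, tz, ax, ay, az], ...]. A call has 1 to 8 rows; each row is the pose to reach, as a shift and turn from the pose commanded when the call began, along the tool's axes at that moment; what a row does not reach only later rows make up. A row lasts 1/10 s, in which the tool goes at most 50 mm and 8.59 degrees, less where a joint would pass 70% of its speed; a pose out of reach is approached as far as the arm can. A call with a number of a shift or a turn outside -1 to 1 is refused whole. A call with a gripper value outside its range is refused whole. The fingers move at their own pace and stop on an object; the grip force is fixed at half the most. Time passes only in rows, so rows that repeat a pose let the fingers close. It gives the time, the measured TCP pose, the force, the opening and the grip force at its end, in the units of the state.
- read_state(): the state, without advancing time (a new reading comes with each control period).
- optics.capture(name): name is "scene" or "side" or "wrist"; returns a dict with "color" (384x512x3 uint8, blue, green, red), "range_z" (384x512 float32, m along the optical axis (not along the pixel's ray), 0 where there is no reading), "fx", "fy", "cx", "cy" (pixels), "rvec" (rotation vector, rad) and "tvec" (3), from world to camera coordinates, as OpenCV has them. Camera axes: x right, y down, z forward; pixel columns grow to the right and rows downward; lengths in m; the calibration is good to about 2 mm. A picture is of the moment at which its call begins.
- order.hand_in(): hands the job in; it is judged then, once.
The state is a dict: "time_s": time; "joint_positions": joint angles; "qvel": joint speeds; "tau": joint torques, N m; "position": TCP position; "tcp_rot": TCP orientation; "force": force on the tool from outside, world axes, zero at the start; "moment": the same for the moment, N m; "opening": opening from 0.0 (shut) to 1.0 (fully open); "grasp_force": force on a finger pad.
Only numpy, scipy, OpenCV 4.12 (cv2) and the standard library are available. Lean on these libraries where they do the work, as an engineer would, in place of code of your own. Each camera call takes 0.05 s, during which the arm holds its last target. There are 200 camera calls.

### The job

Lift the long collared test bar off its cradle and push its plain end partway into the deep bore of the grey housing; let go there with the bar staying in the bore, take hold again further back, and push it fully home so that the collar sits against the housing's face. Then let go, with the bar never dropped on the bench and the grease tin, the micrometer and the small stepped shaft left where they are.

Things in the scene. Friction and masses are not known exactly. Their poses are not given: they have to be found in the camera images.
- test_bar: Loose steel bar, 170 mm long, about 0.4 kg, lying level on the cradle. Origin on its axis at the collar's front (seating) face; +x to the plain tip. Forward: shaft 20 mm in diameter, 130 mm long, the last 6 mm tapering to 13 mm. Backward: collar 34 mm in diameter, 12 mm thick, then a dark stub handle 18 mm in diameter, 28 mm long. Centre of mass about 40 mm in front of the origin.
- bar_tip (a point): Centre of the bar's plain tip, 130 mm in front of the collar face; axes as the bar's.
- housing: Grey block fixed to the bench, 140 mm long in x, 74 mm wide, top 99 mm high, on a foot 156 x 100 x 14 mm. Origin on the bench under its middle. +x is the direction in which the bar goes in; the level bore runs along x, 62 mm above the bench, 23 mm in diameter, with a 3 mm chamfer at the mouth, which faces roughly to the robot's left (+y).
- bore_mouth (a point): Centre of the bore's mouth, on the housing's -x face (140 mm before the far face); axes as the housing's, +x into the bore.
- telltale (a joint): Round steel plunger, 21 mm in diameter, closing the bore's far end: inner face 110 mm deep from the mouth, outer end flush with the far face at 0. The bar's tip pushes it out (value grows, m, travel 25 mm) against about 4 N of friction over the last 20 mm; it stays where left and reads 0.020 with the bar home.
- cradle: Aluminium rest fixed to the bench, 130 x 44 mm, origin on the bench under its middle, x along the bar. Two notched uprights 10 mm thick, 45 mm either side of the middle, up to 40 mm high, carry the bar with its axis 36 mm above the bench, about 15 and 105 mm in front of the collar face; the base between them is 8 mm high.
- grease_tin: Round white tin, 59 mm in diameter, 33 mm high, a bystander at the back. Origin at the centre of its underside.
- micrometer: Micrometer with a green frame, 53 x 122 x 19 mm, lying flat, a bystander at the back. Origin at the centre of its underside.
- sample_shaft: Short stepped steel shaft, 90 mm long, 25 mm thick, lying on the bench near the robot, a bystander. Origin at the centre of its underside, its length along its y.

How it is judged (in metres and radians):
On the way:
1. the bar's tip is 30 to 120 mm deep in the bore and the fingers have let go of it (x of bar_tip in the frame of bore_mouth between 0.03 and 0.12 m and y of bar_tip in the frame of bore_mouth between -0.005 and 0.005 m and z of bar_tip in the frame of bore_mouth between -0.005 and 0.005 m and contact force between the fingers and test_bar below 0.2 N), for 0.2 s.
At the end, for the whole second after the job is handed in: The bar lies at rest in the bore with its collar against the housing's face (gap under 2.5 mm, within 5 mm of the bore's centre, within 0.05 rad of its axis), the telltale pushed out by more than 15 mm, and the bar released (x of test_bar in the frame of bore_mouth between -0.0025 and 0.0025 m and distance between test_bar and bore_mouth below 0.005 m and angle between the x axis of test_bar and the x axis of housing, either way round below 0.05 rad and value of joint telltale above 0.015 m and linear speed of test_bar below 0.01 m/s); the robot touches nothing.
It fails at once if the bar was dropped on the bench (height (world z) of test_bar below 0.024 m).
It fails at once if the grease tin was moved by more than 20 mm (distance of grease_tin from where it was at the start of the episode above 0.02 m).
It fails at once if the micrometer was moved by more than 20 mm (distance of micrometer from where it was at the start of the episode above 0.02 m).
It fails at once if the stepped shaft was moved by more than 20 mm (distance of sample_shaft from where it was at the start of the episode above 0.02 m).
It also fails if it takes over 56 s, if anything falls off the work surface, if the arm or the gripper's body presses on something with over 40 N, if the wrist force passes 120 N, or if a joint passes its speed limit or range.

## Working session

There is one attempt and no reset: what is moved stays moved. The work goes in short steps, Python scripts to look and compute and a tool call to move; the robot and the scene stay as the last step left them, time stands still between calls to the robot, and variables do not carry over. Pictures are saved under pics/ and viewed, at most 10 in all, crops included, and the job is handed in when it is done.

Besides the shell and the picture viewer there is one more tool, called after "Request:" as name(argument=value, ...) on one line, values as JSON. drive_tool: Moves the arm, as the interface text tells. Scaled input: -1 to 1 covers 0.12 m each way for a shift and 1.5 rad each way for a turn. Its arguments: {"type":"object","properties":{"steps":{"type":"array"}},"required":["steps"]}

```bash
mkdir -p pics; cat > h.py <<'E'
import numpy as np, cv2
from rig import read_state, optics, order, bot
def cap(n):
    c=optics.capture(n); np.savez(f'{n}.npz',**c); return c
def world(c):
    R=cv2.Rodrigues(np.array(c['rvec'],float))[0]; t=np.array(c['tvec'],float).ravel()
    z=c['range_z']; v,u=np.mgrid[:z.shape[0],:z.shape[1]]
    P=np.stack([(u-c['cx'])/c['fx']*z,(v-c['cy'])/c['fy']*z,z],-1)
    W=(P-t)@R; W[z==0]=np.nan; return W
E
python3 - <<'E'
from h import *
a=cap('scene');b=cap('side')
cv2.imwrite('pics/a.png',cv2.resize(a['color'],(800,600),interpolation=2));cv2.imwrite('pics/b.png',cv2.resize(b['color'],(800,600),interpolation=2))
s=read_state();print(s['time_s'],s['position'],s['tcp_rot'],s['opening'],bot.hold_point_z)
for c in(a,b):
    R=cv2.Rodrigues(np.array(c['rvec'],float))[0];print(-R.T@np.ravel(c['tvec']),R[2],c['fx'])
E
```

```text
0.1 [0.24117155 0.57587176 0.22167151] [[-9.22295986e-01  3.86482843e-01 -1.06109533e-03]
 [ 3.86484148e-01  9.22294577e-01 -1.64830829e-03]
 [ 3.41599594e-04 -1.93032464e-03 -9.99998079e-01]] 1.0005262082619526 0.0187
[-0.06427536 -0.48302232  0.83602205] [ 0.55611262  0.46092586 -0.69158232] 448.48269207101276
[ 0.22236938 -0.79571499  0.4245049 ] [ 0.32953406  0.87721191 -0.3491512 ] 437.8124882471249
```

View pics/a.png

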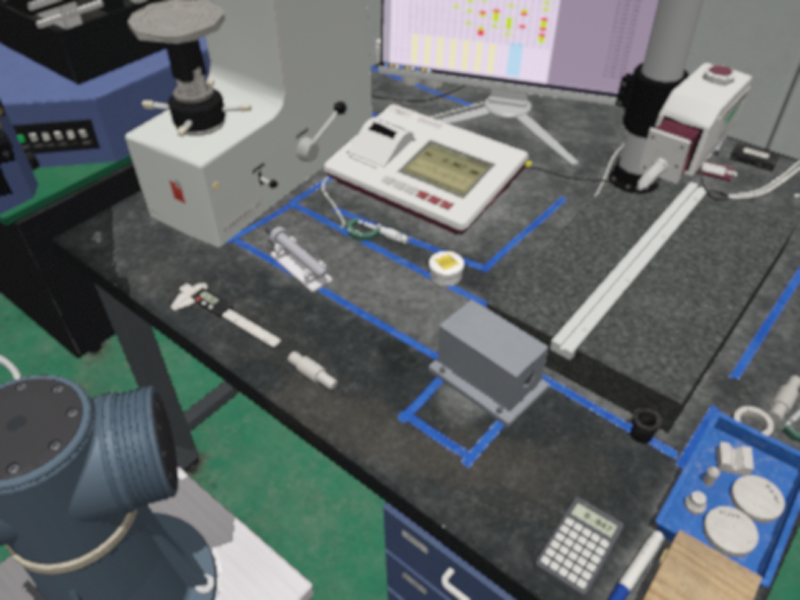

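View pics/b.png

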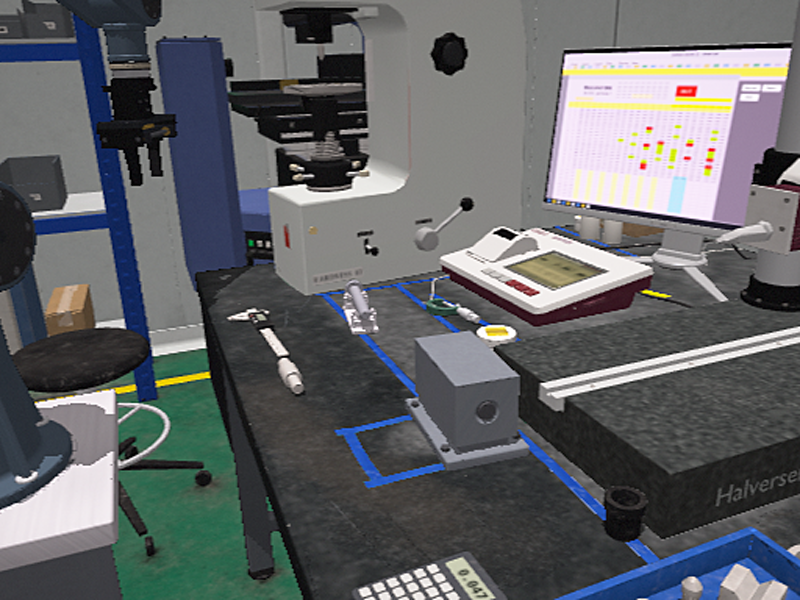

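The scene view shows the bar on its cradle at about (300,255), the housing at (490,350), the tin at (447,267) and the stepped shaft at (312,370). In the side view the telltale end of the housing faces the camera at (487,410), so the mouth is on the far (+y) side.

```bash
python3 - <<'E'
from h import *
from PIL import Image
E
python3 - <<'E'
from h import *
a=dict(np.load('scene.npz'));b=dict(np.load('side.npz'))
# housing top from scene
for n,c,box in(('scene',a,(270,360,185,265)),('side',b,(255,340,205,240))):
    W=world(c);sub=W[box[2]:box[3],box[0]:box[1]].reshape(-1,3)
    m=abs(sub[:,2]-.099)<.004;p=sub[m]
    r=cv2.minAreaRect((p[:,:2]*1000).astype(np.float32));print(n,'top',m.sum(),np.median(p[:,2]),r,cv2.boxPoints(r).round(1).tolist())
for n,c,box in(('scene',a,(160,225,135,195)),('side',b,(205,255,170,220))):
    W=world(c);sub=W[box[2]:box[3],box[0]:box[1]].reshape(-1,3)
    m=(sub[:,2]>.041)&(sub[:,2]<.065)&(sub[:,1]<.65);p=sub[m]
    r=cv2.minAreaRect((p[:,:2]*1000).astype(np.float32));print(n,'bar',m.sum(),p.mean(0),p[:,2].max(),r)
    W2=W[box[2]:box[3],box[0]:box[1]]
    cx=p[:,:2].mean(0);u,s,vt=np.linalg.svd(p[:,:2]-cx,full_matrices=False);d=vt[0]*np.sign(vt[0,1])
    t=(p[:,:2]-cx)@d;w=(p[:,:2]-cx)@np.array([-d[1],d[0]])
    print(d,np.degrees(np.arctan2(d[1],d[0])))
    for k in np.arange(-.1,.1,.008):
        q=(t>=k)&(t<k+.008)
        if q.any():print('%.3f n%d z%.4f w%.4f..%.4f'%(k,q.sum(),p[q,2].max(),w[q].min(),w[q].max()),(cx+d*(k+.004)).round(3))
A=cv2.resize(a['color'][135:195,160:225],(650,600),interpolation=cv2.INTER_CUBIC)
cv2.imwrite('pics/c.png',A)
E
```

```text
scene top 1598 0.10007273842899489 ((543.6688232421875, -143.44650268554688), (141.25906372070312, 77.07634735107422), 86.20919036865234) [[500.5, -211.39999389648438], [577.5, -216.5], [586.7999877929688, -75.5], [509.8999938964844, -70.4000015258789]]
side top 1163 0.09902112273407945 ((545.4585571289062, -140.81484985351562), (135.53640747070312, 75.28044128417969), 85.67120361328125) [[502.79998779296875, -205.5], [577.9000244140625, -211.1999969482422], [588.0999755859375, -76.0999984741211], [513.0, -70.4000015258789]]
scene bar 279 [0.54524333 0.27332099 0.04597815] 0.05526045208748359 ((548.9002075195312, 274.16546630859375), (168.87977600097656, 30.956897735595703), 83.55323028564453)
[0.16594042 0.98613578] 80.44813024775253
-0.084 n16 z0.0475 w-0.0093..0.0075 [0.532 0.194]
-0.076 n15 z0.0499 w-0.0100..0.0079 [0.533 0.202]
-0.068 n13 z0.0483 w-0.0106..0.0068 [0.535 0.21 ]
-0.060 n12 z0.0500 w-0.0073..0.0057 [0.536 0.218]
-0.052 n13 z0.0493 w-0.0086..0.0059 [0.537 0.226]
-0.044 n12 z0.0487 w-0.0080..0.0074 [0.539 0.234]
-0.036 n13 z0.0503 w-0.0078..0.0081 [0.54  0.242]
-0.02
[... 1070 characters left out ...]
6 [0.545 0.256]
-0.076 n7 z0.0473 w-0.0097..0.0046 [0.546 0.264]
-0.068 n5 z0.0458 w-0.0083..0.0061 [0.546 0.272]
-0.060 n7 z0.0454 w-0.0104..0.0032 [0.547 0.28 ]
-0.052 n5 z0.0463 w-0.0096..0.0020 [0.548 0.287]
-0.044 n7 z0.0457 w-0.0116..0.0024 [0.549 0.295]
-0.036 n4 z0.0458 w-0.0096..0.0008 [0.55  0.303]
-0.028 n7 z0.0459 w-0.0093..0.0028 [0.55  0.311]
-0.020 n32 z0.0526 w-0.0214..0.0095 [0.551 0.319]
-0.012 n11 z0.0524 w-0.0179..0.0083 [0.552 0.327]
0.020 n1 z0.0431 w-0.0072..-0.0072 [0.555 0.359]
0.068 n1 z0.0538 w0.0356..0.0356 [0.56  0.407]
0.076 n35 z0.0584 w0.0102..0.0392 [0.561 0.415]
0.084 n45 z0.0560 w-0.0272..0.0289 [0.562 0.423]
0.092 n30 z0.0506 w-0.0537..0.0061 [0.562 0.431]
```

View pics/c.png

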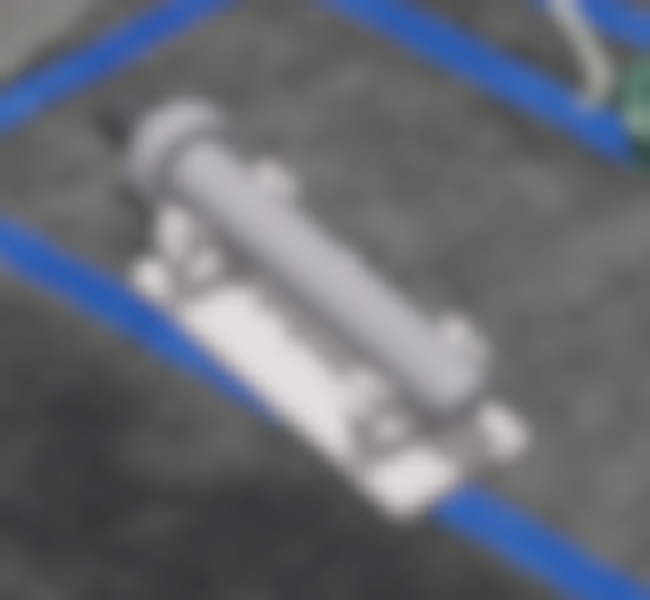

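The crop shows the bar pointing down-right: its collar is at about (175,150) and the plain tip at (450,385), so the tip faces −y, toward the housing. The sizes match what they should be. Moving now, swinging round at low x.

Request:
drive_tool(steps=[[87,-0.62,-0.83,0,0,0,0.7],[87,-0.62,-0.83,0,0,0,0.7],[87,-0.62,-0.83,0,0,0,0.7],[87,-0.62,-0.83,0,0,0,0.7],[87,-0.62,-0.83,0,0,0,0.7],[87,-0.62,-0.83,0,0,0,0.7],[87,-0.62,-0.83,0,0,0,0.7],[87,-0.62,-0.83,0,0,0,0.7]])

```text
time_s: 0.9
position: [0.2715, 0.4555, 0.2223]
tcp_rot: [[-0.124, 0.992, -0.001], [0.992, 0.124, -0.001], [-0.001, -0.001, -1.0]]
force: [-0.7, 0.5, -0.7]
opening: 1.002
grasp_force: 0.0
```

Request:
drive_tool(steps=[[87,-0.95,0.5,0,0,0,0.193],[87,-0.95,0.9,0,0,0,0.193],[87,-0.95,0.9,0,0,0,0.193],[87,-0.95,0.9,0,0,0,0.193],[87,-0.95,0.9,0,0,0,0.193]])

```text
time_s: 1.4
position: [0.3943, 0.3551, 0.2222]
tcp_rot: [[0.166, 0.986, -0.0], [0.986, -0.166, -0.0], [-0.0, -0.0, -1.0]]
force: [-1.2, 0.1, -0.5]
opening: 1.002
grasp_force: 0.0
```

Request:
drive_tool(steps=[[87,-0.42,1,0,0,0,0],[87,-0.42,1,0,0,0,0],[87,-0.42,1,0,0,0,0],[87,-0.42,1,0,0,0,0]])

```text
time_s: 1.8
position: [0.5053, 0.2858, 0.2223]
tcp_rot: [[0.165, 0.986, 0.002], [0.986, -0.165, 0.0], [0.0, 0.002, -1.0]]
force: [-0.7, -0.4, -0.9]
opening: 0.998
grasp_force: 0.0
```

Request:
drive_tool(steps=[[87,0,0.36,0,0,0,0],[87,0,0.36,0,0,0,0],[87,0,0.36,0,0,0,0]])

```text
time_s: 2.1
position: [0.5439, 0.2807, 0.222]
tcp_rot: [[0.163, 0.987, -0.002], [0.987, -0.163, 0.0], [-0.0, -0.002, -1.0]]
force: [-1.1, 0.8, 0.2]
opening: 0.999
grasp_force: 0.0
```

```bash
cat > bar.py <<'E'
from h import *
def barfit(W,lo=.041,hi=.06,c0=(.546,.265),r=.12):
    p=W.reshape(-1,3);p=p[np.isfinite(p[:,2])]
    p=p[(p[:,2]>lo)&(p[:,2]<hi)&(np.hypot(p[:,0]-c0[0],p[:,1]-c0[1])<r)]
    return p
E
python3 - <<'E'
from bar import *
w=cap('wrist');W=world(w);p=barfit(W)
R=cv2.Rodrigues(np.array(w['rvec'],float))[0];print(-R.T@np.ravel(w['tvec']),R[2],read_state()['position'])
cv2.imwrite('pics/d.png',cv2.resize(w['color'],(800,600)))
print(len(p))
q=p[(p[:,1]>.2)&(p[:,1]<.31)]
for y in np.arange(.18,.38,.01):
    k=p[(p[:,1]>=y)&(p[:,1]<y+.01)]
    if len(k):print('%.3f n%d x %.4f..%.4f top %.4f'%(y,len(k),k[:,0].min(),k[:,0].max(),np.percentile(k[:,2],95)))
E
```

```text
[0.55651593 0.35989485 0.38341971] [-0.04966684 -0.28914868 -0.9559949 ] [0.54316798 0.28068479 0.22201968]
2312
0.190 n75 x 0.5269..0.5430 top 0.0454
0.200 n112 x 0.5271..0.5449 top 0.0458
0.210 n113 x 0.5294..0.5462 top 0.0457
0.220 n118 x 0.5312..0.5488 top 0.0457
0.230 n121 x 0.5324..0.5506 top 0.0454
0.240 n123 x 0.5348..0.5520 top 0.0459
0.250 n125 x 0.5359..0.5535 top 0.0456
0.260 n134 x 0.5374..0.5551 top 0.0457
0.270 n131 x 0.5398..0.5566 top 0.0458
0.280 n136 x 0.5405..0.5579 top 0.0459
0.290 n142 x 0.5425..0.5603 top 0.0459
0.300 n145 x 0.5435..0.5622 top 0.0456
0.310 n156 x 0.5464..0.5711 top 0.0513
0.320 n292 x 0.5401..0.5721 top 0.0525
0.330 n156 x 0.5412..0.5656 top 0.0482
0.340 n127 x 0.5512..0.5671 top 0.0448
0.350 n106 x 0.5530..0.5681 top 0.0446
```

View pics/d.png

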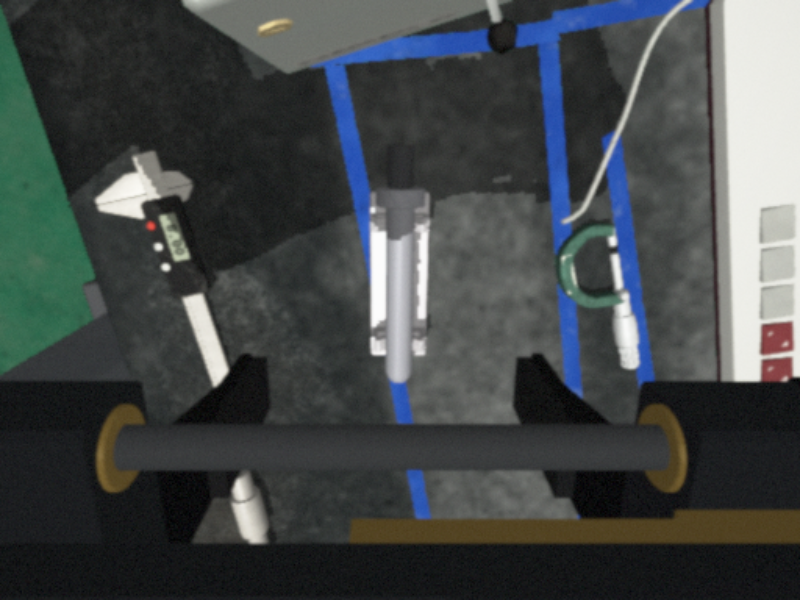

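The wrist view shows the bar running vertically, from the collar at (405,215) to the tip at (398,380), midway between the open fingers. The micrometer is at (600,280), well clear. The bar's axis height measures 0.036, which agrees with the task. Descending.

Request:
drive_tool(steps=[[87,-0.02,0.04,1,0,0,0.003],[87,-0.02,0.04,1,0,0,0.003],[87,-0.02,0.04,1,0,0,0.003],[87,-0.02,0.04,1,0,0,0.003],[87,-0.02,0.04,1,0,0,0.003]])

```text
time_s: 2.65
position: [0.5488, 0.2773, 0.103]
tcp_rot: [[0.168, 0.986, -0.001], [0.986, -0.168, 0.0], [-0.0, -0.001, -1.0]]
force: [0.3, -0.2, 1.2]
opening: 1.001
grasp_force: 0.0
```

```bash
python3 - <<'E'
from bar import *
s=read_state();print(s['position'],s['tcp_rot'])
w=cap('wrist');W=world(w);p=barfit(W)
t=p[(p[:,1]>.29)&(p[:,1]<.35)]
for y in np.arange(.20,.37,.004):
    k=p[(p[:,1]>=y)&(p[:,1]<y+.004)]
    if len(k):print('%.3f n%d x %.4f..%.4f top %.4f'%(y,len(k),k[:,0].min(),k[:,0].max(),np.percentile(k[:,2],95)))
E
```

```text
[0.54883187 0.27727182 0.10302556] [[ 1.67519043e-01  9.85868614e-01 -6.67922718e-04]
 [ 9.85868840e-01 -1.67519018e-01  9.37754143e-05]
 [-1.94395198e-05 -6.74193363e-04 -9.99999773e-01]]
0.200 n3 x 0.5310..0.5350 top 0.0461
0.224 n53 x 0.5314..0.5475 top 0.0454
0.228 n86 x 0.5319..0.5490 top 0.0454
0.232 n107 x 0.5326..0.5495 top 0.0456
0.236 n101 x 0.5335..0.5502 top 0.0457
0.240 n95 x 0.5342..0.5507 top 0.0455
0.244 n104 x 0.5348..0.5515 top 0.0455
0.248 n100 x 0.5353..0.5519 top 0.0456
0.252 n108 x 0.5358..0.5525 top 0.0454
0.256 n104 x 0.5362..0.5528 top 0.0458
0.260 n110 x 0.5375..0.5546 top 0.0456
0.264 n106 x 0.5383..0.5546 top 0.0459
0.268 n112 x 0.5382..0.5551 top 0.0458
0.272 n115 x 0.5397..0.5559 top 0.0459
0.276 n115 x 0.5399..0.5571 top 0.0457
0.280 n120 x 0.5406..0.5572 top 0.0457
0.284 n115 x 0.5414..0.5578 top 0.0457
0.288 n119 x 0.5418..0.5592 top 0.0456
0.292 n123 x 0.5425..0.5597 top 0.0457
0.296 n124 x 0.5433..0.5596 top 0.0456
0.300 n126 x 0.5448..0.5608 top 0.0457
0.304 n121 x 0.5446..0.5610 top 0.0458
0.308 n131 x 0.5453..0.5623 top 0.0457
0.312 n130 x 0.5462..0.5628 top 0.0457
0.316 n144 x 0.5469..0.5706 top 0.0518
0.320 n252 x 0.5403..0.5717 top 0.0524
0.324 n278 x 0.5406..0.5723 top 0.0525
0.328 n260 x 0.5405..0.5704 top 0.0520
0.332 n117 x 0.5428..0.5640 top 0.0447
0.336 n114 x 0.5512..0.5653 top 0.0447
0.340 n119 x 0.5510..0.5661 top 0.0446
0.344 n119 x 0.5535..0.5665 top 0.0446
0.348 n122 x 0.5532..0.5670 top 0.0449
0.352 n127 x 0.5537..0.5679 top 0.0444
0.356 n49 x 0.5548..0.5667 top 0.0447
```

Request:
drive_tool(steps=[[87,0.03,0,0.4,0,0,0],[87,0.03,0,0.714,0,0,0],[87,0.03,0,0.714,0,0,0],[87,0.03,0,0.714,0,0,0],[0,0.03,0,0.714,0,0,0],[0,0.03,0,0.714,0,0,0],[0,0.03,0,0.714,0,0,0],[0,0.03,0,0.714,0,0,0]])

```text
time_s: 3.5
position: [0.5512, 0.28, 0.0181]
tcp_rot: [[0.169, 0.986, 0.002], [0.986, -0.169, 0.001], [0.001, 0.002, -1.0]]
force: [0.0, 0.3, 0.3]
opening: 0.721
grasp_force: 0.0
```

Request:
drive_tool(steps=[[0,0,0,0,0,0,0],[0,0,0,0,0,0,0],[0,0,0,0,0,0,0],[0,0,0,0,0,0,0]])

```text
time_s: 3.9
position: [0.5504, 0.2798, 0.0167]
tcp_rot: [[0.169, 0.986, -0.0], [0.986, -0.169, -0.0], [-0.0, -0.0, -1.0]]
force: [-0.6, 0.3, -0.6]
opening: 0.352
grasp_force: 0.0
```

Request:
drive_tool(steps=[[0,0,0,0,0,0,0],[0,0,0,0,0,0,0],[0,0,0,0,0,0,0],[0,0,0,0,0,0,0]])

```text
time_s: 4.3
position: [0.5492, 0.2799, 0.0166]
tcp_rot: [[0.169, 0.986, -0.003], [0.986, -0.169, -0.0], [-0.001, -0.003, -1.0]]
force: [-4.1, 0.5, 1.6]
opening: 0.216
grasp_force: 29.9
```

Request:
drive_tool(steps=[[0,0,0,-0.1,0,0,0],[0,0,0,-0.3,0,0,0],[0,0,0,-0.6,0,0,0],[0,0,0,-0.9,0,0,0],[0,0,0,-0.9,0,0,0],[0,0,0,-0.9,0,0,0]])

```text
time_s: 4.9
position: [0.5514, 0.2797, 0.1259]
tcp_rot: [[0.169, 0.986, 0.003], [0.986, -0.169, 0.0], [0.001, 0.003, -1.0]]
force: [-1.0, -0.3, -4.2]
opening: 0.216
grasp_force: 29.9
```

```bash
python3 - <<'E'
from bar import *
s=read_state();print(s['position'],s['moment'])
for n in('wrist','scene'):
  c=cap(n);W=world(c);p=barfit(W,.125,.18,(.55,.26),.13)
  for y in np.arange(.18,.37,.008):
    k=p[(p[:,1]>=y)&(p[:,1]<y+.008)]
    if len(k):print(n,'%.3f n%d x %.4f..%.4f top %.4f'%(y,len(k),k[:,0].min(),k[:,0].max(),np.percentile(k[:,2],95)))
cv2.imwrite('pics/e.png',cv2.resize(c['color'][60:260,120:380],(780,600),interpolation=2))
E
```

```text
[0.55142032 0.2797204  0.12591222] [-0.09317715  0.10806246  0.01552553]
wrist 0.236 n42 x 0.5342..0.5544 top 0.1514
wrist 0.244 n436 x 0.5350..0.5556 top 0.1547
wrist 0.252 n513 x 0.5365..0.5565 top 0.1547
wrist 0.260 n206 x 0.5381..0.5632 top 0.1750
wrist 0.268 n390 x 0.5346..0.5645 top 0.1782
wrist 0.276 n571 x 0.5357..0.5651 top 0.1762
wrist 0.284 n1956 x 0.5372..0.5730 top 0.1670
wrist 0.292 n1127 x 0.5321..0.5641 top 0.1668
wrist 0.300 n693 x 0.5446..0.5652 top 0.1548
wrist 0.308 n704 x 0.5455..0.5660 top 0.1547
wrist 0.316 n955 x 0.5412..0.5746 top 0.1614
wrist 0.324 n1663 x 0.5414..0.5751 top 0.1613
wrist 0.332 n828 x 0.5431..0.5697 top 0.1537
wrist 0.340 n804 x 0.5520..0.5709 top 0.1536
wrist 0.348 n841 x 0.5535..0.5721 top 0.1537
wrist 0.356 n179 x 0.5545..0.5713 top 0.1533
scene 0.188 n30 x 0.5268..0.5411 top 0.1545
scene 0.196 n19 x 0.5263..0.5414 top 0.1564
scene 0.204 n17 x 0.5274..0.5439 top 0.1557
scene 0.212 n20 x 0.5280..0.5450 top 0.1548
scene 0.220 n19 x 0.5293..0.5459 top 0.1561
scene 0.228 n20 x 0.5309..0.5518 top 0.1555
scene 0.236 n16 x 0.5326..0.5472 top 0.1552
scene 0.244 n19 x 0.5339..0.5505 top 0.1566
scene 0.252 n16 x 0.5354..0.5514 top 0.1561
scene 0.260 n51 x 0.5273..0.5704 top 0.1787
scene 0.268 n110 x 0.5227..0.5719 top 0.1754
scene 0.276 n48 x 0.5254..0.5659 top 0.1773
scene 0.284 n31 x 0.5273..0.5671 top 0.1703
scene 0.292 n2 x 0.5307..0.5354 top 0.1593
scene 0.308 n1 x 0.5457..0.5457 top 0.1454
scene 0.316 n17 x 0.5419..0.5516 top 0.1510
scene 0.324 n5 x 0.5417..0.5440 top 0.1457
scene 0.332 n2 x 0.5432..0.5448 top 0.1539
scene 0.348 n4 x 0.5534..0.5548 top 0.1460
scene 0.356 n2 x 0.5543..0.5552 top 0.1476
```

View pics/e.png

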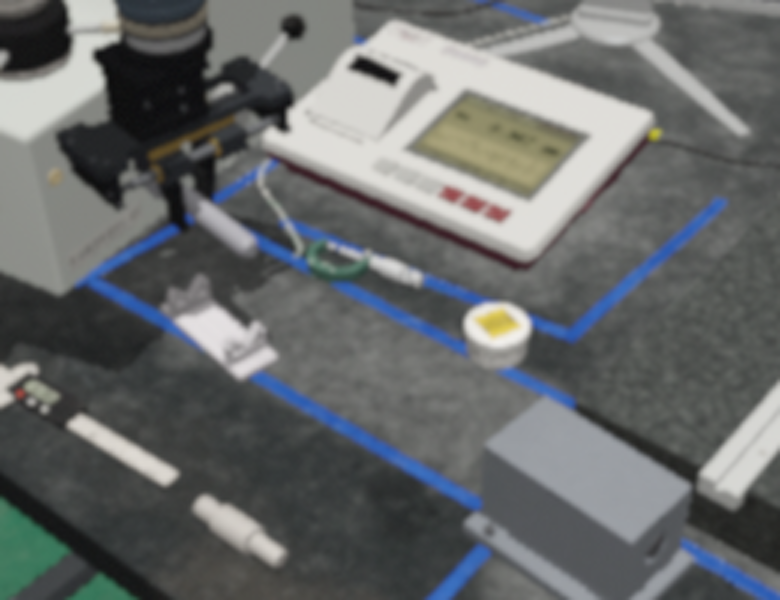

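The bar hangs level from the gripper, at about (215,215) in this crop, and the cradle is empty. The housing lies ahead at (585,490) and the tin is at (497,335). Carrying the bar across.

Request:
drive_tool(steps=[[0,-0.3,0.06,0,0,0,-0.067],[0,-0.6,0.12,0,0,0,-0.067],[0,-0.9,0.18,0,0,0,-0.067],[0,-0.91,0.18,0,0,0,-0.067]])

```text
time_s: 5.4
position: [0.5522, 0.1642, 0.1227]
tcp_rot: [[0.073, 0.997, -0.005], [0.997, -0.073, -0.002], [-0.003, -0.005, -1.0]]
force: [0.1, 0.2, -3.6]
opening: 0.216
grasp_force: 29.9
```

```bash
python3 - <<'E'
from bar import *
s=read_state();print(s['position'],s['tcp_rot'])
c=dict(np.load('scene.npz'));W=world(c).reshape(-1,3)
p=W[(W[:,2]>.024)&(W[:,2]<.04)&(W[:,1]>-.06)&(W[:,1]<.18)&(W[:,0]>.5)&(W[:,0]<.72)]
print('tin',len(p),p.min(0),p.max(0))
c=dict(np.load('scene.npz'))
E
```

```text
[0.55218285 0.16423608 0.12270581] [[ 0.07342602  0.99728896 -0.00483291]
 [ 0.99729684 -0.0734383  -0.00241281]
 [-0.00276119 -0.00464268 -0.99998541]]
tin 277 [0.66339885 0.01942112 0.02426462] [0.71972199 0.07677738 0.03757424]
```

```bash
python3 - <<'E'
from bar import *
w=cap('wrist');W=world(w);p=W.reshape(-1,3)
q=p[(p[:,1]<-.05)&(p[:,1]>-.25)&(p[:,2]>.03)&(p[:,2]<.11)];print(len(q),q.min(0) if len(q) else 0,q.max(0) if len(q) else 0)
cv2.imwrite('pics/f.png',cv2.resize(w['color'],(800,600)))
E
```

```text
0 0 0
```

View pics/f.png

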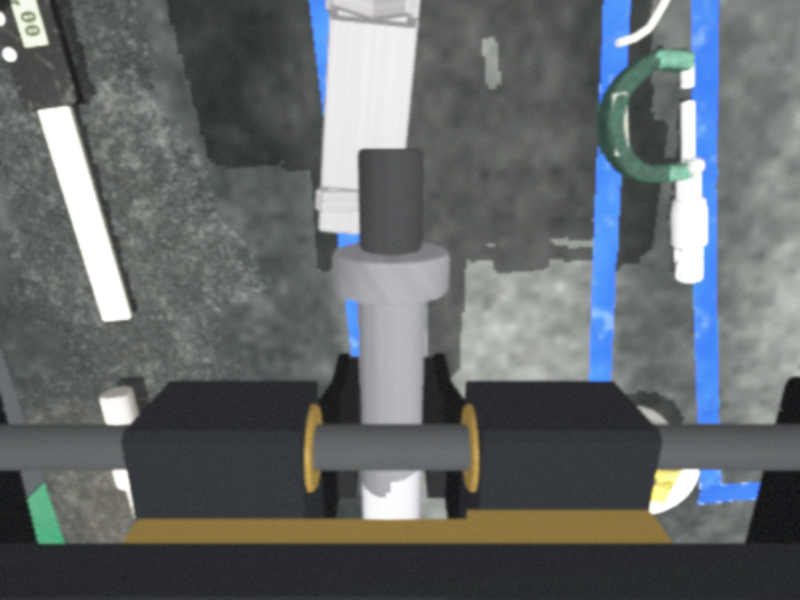

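The wrist view shows the bar held straight along the tool (handle at (390,200)), but the housing is out of view. I'll refine the housing's pose by plane fits to its side and far faces.

```bash
python3 - <<'E'
from h import *
from scipy.optimize import least_squares
c0=np.array([.5445,-.142]);h0=np.radians(-94)
a=cap('scene');b=cap('side')
for n,c in(('scene',a),('side',b)):
    p=world(c).reshape(-1,3);p=p[np.isfinite(p[:,0])]
    d=np.array([np.cos(h0),np.sin(h0)]);m=np.array([-d[1],d[0]])  # +y housing = +x world approx
    l=(p[:,:2]-c0)@d;v=(p[:,:2]-c0)@m
    z=(p[:,2]>.025)&(p[:,2]<.09)
    S=p[z&(abs(v+.037)<.006)&(abs(l)<.06)];F=p[z&(abs(l-.07)<.006)&(abs(v)<.03)]
    T=p[(abs(p[:,2]-.099)<.004)&(abs(l)<.06)&(abs(v)<.03)]
    # telltale excluded from the far face
    F=F[np.hypot((F[:,:2]-c0)@m,F[:,2]-.062)>.014]
    def f(q):
        d=np.array([np.cos(q[2]),np.sin(q[2])]);m=np.array([-d[1],d[0]])
        return np.r_[(S[:,:2]-q[:2])@m+.037,(F[:,:2]-q[:2])@d-.07]
    r=least_squares(f,[*c0,h0],loss='soft_l1',f_scale=.001)
    d=np.array([np.cos(r.x[2]),np.sin(r.x[2])])
    print(n,len(S),len(F),'c',r.x[:2],'hd',np.degrees(r.x[2]),'mouth',r.x[:2]-.07*d,'rms',np.sqrt(np.mean(f(r.x)**2)),'top',np.median(T[:,2]))
    # bar position seen by the same camera
    q=p[(p[:,2]>.12)&(p[:,2]<.16)&(abs(p[:,0]-.545)<.03)&(p[:,1]>.06)&(p[:,1]<.145)]
    for y in(.07,.085,.1,.115,.13):
        k=q[abs(q[:,1]-y)<.0075]
        if len(k):print('  bar y%.3f x %.4f..%.4f top %.4f'%(y,k[:,0].min(),k[:,0].max(),np.percentile(k[:,2],95)),'ymin %.4f'%q[:,1].min())
print(read_state()['position'])
E
```

```text
scene 803 193 c [ 0.54470519 -0.14275644] hd -94.40512625331412 mouth [ 0.55008177 -0.07296323] rms 0.0008929051421778908 top 0.10010762459004727
  bar y0.070 x 0.5371..0.5525 top 0.1498 ymin 0.0751
  bar y0.085 x 0.5357..0.5541 top 0.1546 ymin 0.0751
  bar y0.100 x 0.5366..0.5564 top 0.1543 ymin 0.0751
  bar y0.115 x 0.5378..0.5547 top 0.1540 ymin 0.0751
  bar y0.130 x 0.5392..0.5558 top 0.1543 ymin 0.0751
side 692 929 c [ 0.5456399  -0.14404453] hd -94.5000847041252 mouth [ 0.55113214 -0.07426033] rms 0.0007903999593105802 top 0.09903480853924432
  bar y0.070 x 0.5416..0.5545 top 0.1495 ymin 0.0736
  bar y0.085 x 0.5382..0.5556 top 0.1520 ymin 0.0736
  bar y0.100 x 0.5395..0.5542 top 0.1533 ymin 0.0736
  bar y0.115 x 0.5395..0.5535 top 0.1524 ymin 0.0736
  bar y0.130 x 0.5409..0.5542 top 0.1531 ymin 0.0736
[0.55256795 0.16842555 0.12348326]
```

Request:
drive_tool(steps=[[0,-0.2,0.03,0.2,0,0,0.003],[0,-0.5,0.06,0.5,0,0,0.003],[0,-0.8,0.1,0.675,0,0,0.003],[0,-1,0.12,0.675,0,0,0.003],[0,-1,0.12,0.675,0,0,0.003],[0,-1,0.12,0.675,0,0,0.003],[0,-1,0.12,0.675,0,0,0.003]])

```text
time_s: 6.25
position: [0.5594, 0.0494, 0.0439]
tcp_rot: [[0.072, 0.997, 0.0], [0.997, -0.072, 0.0], [0.0, 0.0, -1.0]]
force: [-0.8, -0.4, -3.6]
opening: 0.219
grasp_force: 30.0
```

```bash
cat > look.py <<'E'
from h import *
import sys
a=cap('scene');b=cap('side')
s=read_state();print(s['position'].round(4),np.degrees(np.arctan2(-s['tcp_rot'][1][0],-s['tcp_rot'][0][0])))
ylo,yhi=float(sys.argv[1]),float(sys.argv[2])
for n,c in(('scene',a),('side',b)):
    p=world(c).reshape(-1,3)
    q=p[(p[:,2]>.045)&(p[:,2]<.085)&(abs(p[:,0]-.556)<.03)&(p[:,1]>ylo)&(p[:,1]<yhi)]
    print(n,len(q),'ymin',q[:,1].min() if len(q) else 0)
    for y in np.arange(ylo,yhi,.015):
        k=q[(q[:,1]>=y)&(q[:,1]<y+.015)]
        if len(k):print('  y%.3f n%d x %.4f..%.4f top %.4f'%(y+.0075,len(k),k[:,0].min(),k[:,0].max(),np.percentile(k[:,2],95)))
E
python3 look.py -.06 .03
python3 -c "
from h import *
c=dict(np.load('scene.npz'));cv2.imwrite('pics/g.png',cv2.resize(c['color'][130:280,220:400],(720,600),interpolation=2))"
```

```text
[0.5594 0.0494 0.0442] -94.117403952543
scene 220 ymin -0.041846137652440725
  y-0.037 n42 x 0.5439..0.5602 top 0.0752
  y-0.022 n47 x 0.5440..0.5611 top 0.0761
  y-0.007 n41 x 0.5431..0.5619 top 0.0754
  y0.007 n48 x 0.5448..0.5631 top 0.0750
  y0.022 n42 x 0.5460..0.5637 top 0.0763
side 73 ymin -0.015337097308366006
  y-0.022 n1 x 0.5523..0.5523 top 0.0734
  y-0.007 n17 x 0.5494..0.5617 top 0.0743
  y0.007 n28 x 0.5478..0.5626 top 0.0733
  y0.022 n27 x 0.5481..0.5628 top 0.0730
```

View pics/g.png

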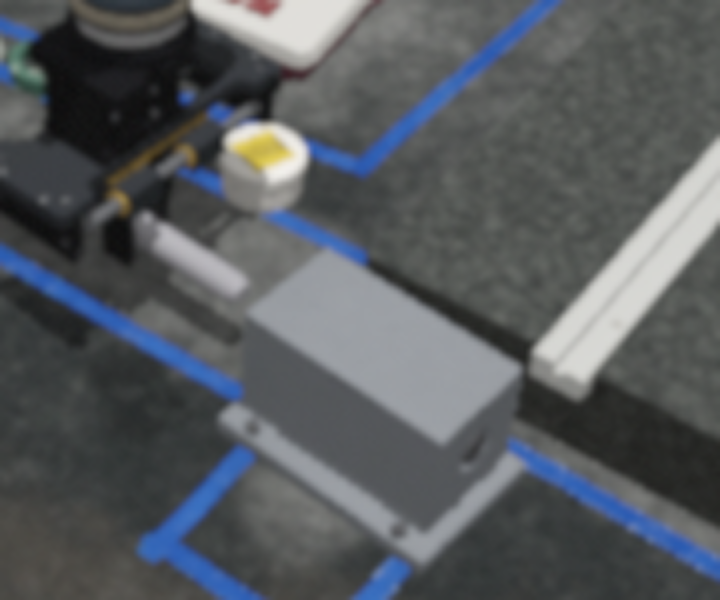

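The crop shows the bar in line with the housing, with its tip at about (240,285) and roughly 30 mm short of the face. The lateral error works out under 1 mm and the bar is about 1.7 mm too high. Correct that and enter slowly.

Request:
drive_tool(steps=[[0,-0.05,0.003,0.014,0,0,0.004],[0,-0.15,0.003,0.014,0,0,0.004],[0,-0.22,0.003,0.014,0,0,0.004],[0,-0.27,0.003,0.014,0,0,0.004],[0,-0.31,0.003,0.014,0,0,0.004],[0,-0.35,0.003,0.014,0,0,0.004],[0,-0.39,0.003,0.014,0,0,0.004],[0,-0.39,0.003,0.014,0,0,0.004]])

```text
time_s: 7.15
position: [0.5563, 0.0005, 0.0422]
tcp_rot: [[0.081, 0.997, 0.0], [0.997, -0.081, -0.0], [-0.0, 0.0, -1.0]]
force: [-0.9, -0.8, -3.5]
opening: 0.222
grasp_force: 30.0
```

Request:
drive_tool(steps=[[0,-0.06,0,0,0,0,0],[0,-0.13,0,0,0,0,0],[0,-0.2,0,0,0,0,0],[0,-0.27,0,0,0,0,0],[0,-0.34,0,0,0,0,0],[0,-0.39,0,0,0,0,0],[0,-0.43,0,0,0,0,0],[0,-0.43,0,0,0,0,0]])

```text
time_s: 7.95
position: [0.5522, -0.0511, 0.0422]
tcp_rot: [[0.081, 0.997, 0.0], [0.997, -0.081, -0.0], [-0.0, 0.0, -1.0]]
force: [-0.5, 0.0, -3.4]
opening: 0.219
grasp_force: 30.0
```

Request:
drive_tool(steps=[[60,0,0,0,0,0,0],[60,0,0,0,0,0,0],[60,0,0,0,0,0,0],[60,0,0,0,0,0,0],[60,0,0,0,0,0,0],[60,0,0,0,0,0,0],[60,0,0,0,0,0,0],[60,0,0,0,0,0,0]])

```text
time_s: 8.75
position: [0.5521, -0.0503, 0.0422]
tcp_rot: [[0.08, 0.997, -0.0], [0.997, -0.08, -0.0], [-0.0, -0.0, -1.0]]
force: [0.3, -0.1, -0.4]
opening: 0.68
grasp_force: 0.0
```

```bash
python3 - <<'E'
from h import *
s=read_state();print(s['position'],s['force'])
w=cap('wrist');p=world(w).reshape(-1,3)
q=p[(p[:,2]>.05)&(p[:,2]<.09)&(abs(p[:,0]-.556)<.04)&(p[:,1]>-.08)&(p[:,1]<.06)]
for y in np.arange(-.08,.06,.005):
    k=q[(q[:,1]>=y)&(q[:,1]<y+.005)]
    if len(k):print('%.4f n%d x %.4f..%.4f top %.4f'%(y,len(k),k[:,0].min(),k[:,0].max(),np.percentile(k[:,2],95)))
cv2.imwrite('pics/i.png',cv2.resize(w['color'],(800,600)))
E
```

```text
[ 0.55214003 -0.05028427  0.04219055] [ 0.30231796 -0.09613634 -0.44655835]
-0.0800 n1911 x 0.5376..0.5864 top 0.0808
-0.0750 n2345 x 0.5160..0.5731 top 0.0809
-0.0700 n111 x 0.5412..0.5562 top 0.0695
-0.0650 n52 x 0.5802..0.5849 top 0.0899
-0.0600 n139 x 0.5161..0.5856 top 0.0899
-0.0550 n349 x 0.5172..0.5824 top 0.0890
-0.0500 n585 x 0.5208..0.5827 top 0.0709
-0.0450 n1471 x 0.5212..0.5958 top 0.0845
-0.0400 n1000 x 0.5160..0.5612 top 0.0833
-0.0350 n400 x 0.5423..0.5616 top 0.0672
-0.0300 n414 x 0.5426..0.5619 top 0.0668
-0.0250 n433 x 0.5428..0.5622 top 0.0667
-0.0200 n427 x 0.5432..0.5625 top 0.0664
-0.0150 n290 x 0.5437..0.5697 top 0.0679
-0.0100 n749 x 0.5369..0.5699 top 0.0724
-0.0050 n850 x 0.5374..0.5703 top 0.0722
0.0000 n832 x 0.5379..0.5686 top 0.0712
0.0050 n443 x 0.5456..0.5633 top 0.0640
0.0100 n447 x 0.5459..0.5637 top 0.0635
0.0150 n461 x 0.5464..0.5640 top 0.0633
0.0200 n473 x 0.5467..0.5643 top 0.0629
0.0250 n383 x 0.5467..0.5646 top 0.0625
```

View pics/i.png

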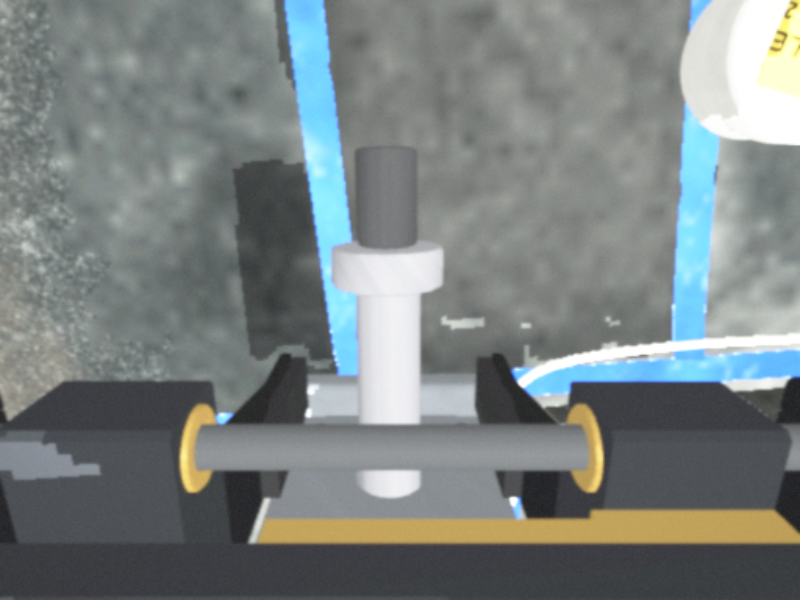

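The wrist view shows the bar resting in the bore and free of the fingers. The collar is at (388,268), the handle spans rows 147–245, and the handle end sags by about 6 mm. That releases it at about 70 mm depth. Next: slide the open fingers back past the collar to the handle and grip it.

Request:
drive_tool(steps=[[60,0.25,-0.003,0,0,0,0],[60,0.45,-0.003,0.02,0,0,0],[60,0.55,-0.003,0.055,0,0,0],[60,0.55,-0.003,0.055,0,0,0],[0,0.55,-0.003,0.055,0,0,0],[0,0.55,-0.003,0.055,0,0,0],[0,0.55,-0.003,0.055,0,0,0],[0,0.55,-0.003,0.055,0,0,0]])

```text
time_s: 9.6
position: [0.5572, 0.0147, 0.0357]
tcp_rot: [[0.081, 0.997, 0.0], [0.997, -0.081, -0.0], [-0.0, 0.0, -1.0]]
force: [-0.0, -1.1, 0.5]
opening: 0.41
grasp_force: 0.0
```

Request:
drive_tool(steps=[[0,0,0,0,0,0,0],[0,0,0,0,0,0,0],[0,0,0,0,0,0,0],[0,0,0,0,0,0,0]])

```text
time_s: 10.0
position: [0.557, 0.0154, 0.0356]
tcp_rot: [[0.08, 0.997, -0.0], [0.997, -0.08, -0.0], [-0.0, -0.0, -1.0]]
force: [-0.2, -0.6, 1.0]
opening: 0.2
grasp_force: 30.0
```

Request:
drive_tool(steps=[[0,0,0,-0.025,0,0,0],[0,0,0,-0.053,0,0,0],[0,-0.03,0,-0.053,0,0,0],[0,-0.08,0,-0.053,0,0,0],[0,-0.13,0,-0.053,0,0,0],[0,-0.18,0,-0.053,0,0,0],[0,-0.18,0,-0.053,0,0,0]])

```text
time_s: 10.7
position: [0.5553, -0.0071, 0.0418]
tcp_rot: [[0.081, 0.997, -0.0], [0.997, -0.081, -0.0], [-0.0, -0.0, -1.0]]
force: [-0.6, -0.1, -4.1]
opening: 0.195
grasp_force: 30.0
```

```bash
cat > wl.py <<'E'
from h import *
s=read_state();print(s['time_s'],s['position'],s['force'],s['moment'])
w=cap('wrist');p=world(w).reshape(-1,3);ty=s['position'][1]
q=p[(p[:,2]>.05)&(p[:,2]<.09)&(abs(p[:,0]-.556)<.02)&(p[:,1]>ty-.045)&(p[:,1]<ty+.03)]
for y in np.arange(ty-.045,ty+.03,.003):
    k=q[(q[:,1]>=y)&(q[:,1]<y+.003)]
    if len(k):print('%.4f n%d x %.4f..%.4f top %.4f'%(y,len(k),k[:,0].min(),k[:,0].max(),np.percentile(k[:,2],95)))
E
python3 wl.py
```

```text
10.7 [ 0.55532099 -0.00712484  0.04183772] [-0.61616736 -0.1413246  -4.10292249] [0.12223244 0.08252576 0.02955133]
-0.0521 n1 x 0.5612..0.5612 top 0.0610
-0.0491 n8 x 0.5417..0.5614 top 0.0645
-0.0461 n33 x 0.5418..0.5615 top 0.0674
-0.0431 n106 x 0.5421..0.5610 top 0.0699
-0.0401 n55 x 0.5443..0.5584 top 0.0707
-0.0371 n2 x 0.5605..0.5635 top 0.0735
-0.0341 n147 x 0.5401..0.5651 top 0.0769
-0.0311 n227 x 0.5415..0.5623 top 0.0774
-0.0281 n208 x 0.5438..0.5625 top 0.0774
-0.0251 n267 x 0.5441..0.5625 top 0.0771
-0.0221 n177 x 0.5448..0.5613 top 0.0766
-0.0191 n40 x 0.5406..0.5671 top 0.0900
-0.0161 n64 x 0.5409..0.5673 top 0.0900
-0.0131 n63 x 0.5409..0.5679 top 0.0900
-0.0101 n116 x 0.5411..0.5674 top 0.0898
-0.0071 n209 x 0.5458..0.5638 top 0.0694
-0.0041 n226 x 0.5459..0.5644 top 0.0695
-0.0011 n723 x 0.5430..0.5749 top 0.0828
0.0019 n1187 x 0.5361..0.5750 top 0.0841
0.0049 n552 x 0.5364..0.5642 top 0.0771
```

Request:
drive_tool(steps=[[0,-0.04,0,0,0,0,0],[0,-0.09,0,0,0,0,0],[0,-0.14,0,0,0,0,0],[0,-0.18,0,0,0,0,0],[0,-0.22,0,0,0,0,0],[0,-0.26,0,0,0,0,0],[0,-0.29,0,0,0,0,0],[0,-0.29,0,0,0,0,0]])

```text
time_s: 11.55
position: [0.5524, -0.0411, 0.0419]
tcp_rot: [[0.08, 0.997, -0.0], [0.997, -0.08, -0.0], [-0.0, -0.0, -1.0]]
force: [0.6, 1.1, -4.0]
opening: 0.193
grasp_force: 30.0
```

```bash
python3 wl.py | head -12
```

```text
11.55 [ 0.55244877 -0.04107244  0.04193255] [ 0.59145066  1.12522075 -4.04655319] [ 0.44742629  0.00899442 -0.02271535]
-0.0861 n1 x 0.5592..0.5592 top 0.0571
-0.0831 n9 x 0.5380..0.5598 top 0.0580
-0.0801 n19 x 0.5378..0.5603 top 0.0673
-0.0771 n285 x 0.5367..0.5656 top 0.0705
-0.0741 n120 x 0.5361..0.5551 top 0.0709
-0.0711 n2 x 0.5547..0.5617 top 0.0747
-0.0681 n150 x 0.5373..0.5622 top 0.0771
-0.0651 n224 x 0.5386..0.5594 top 0.0774
-0.0621 n208 x 0.5409..0.5596 top 0.0772
-0.0591 n269 x 0.5412..0.5594 top 0.0772
-0.0561 n169 x 0.5420..0.5642 top 0.0766
```

Request:
drive_tool(steps=[[0,-0.01,0,0,0,0,0],[0,-0.02,0,0,0,0,0],[0,-0.03,0,0,0,0,0],[0,-0.04,0,0,0,0,0],[0,-0.045,0,0,0,0,0],[0,-0.045,0,0,0,0,0]])

```text
time_s: 12.2
position: [0.5521, -0.0461, 0.042]
tcp_rot: [[0.08, 0.997, -0.0], [0.997, -0.08, -0.0], [-0.0, -0.0, -1.0]]
force: [0.5, 3.8, -4.2]
opening: 0.197
grasp_force: 30.0
```

Request:
drive_tool(steps=[[0,-0.01,0,0,0,0,0],[0,-0.02,0,0,0,0,0],[0,-0.025,0,0,0,0,0],[0,-0.025,0,0,0,0,0]])

```text
time_s: 12.6
position: [0.5519, -0.048, 0.0419]
tcp_rot: [[0.081, 0.997, 0.0], [0.997, -0.081, 0.002], [0.002, -0.0, -1.0]]
force: [1.7, 7.8, -2.4]
opening: 0.194
grasp_force: 30.0
```

Request:
drive_tool(steps=[[0,-0.01,0,0,0,0,0],[0,-0.02,0,0,0,0,0],[0,-0.025,0,0,0,0,0],[0,-0.025,0,0,0,0,0]])

```text
time_s: 13.0
position: [0.5518, -0.0481, 0.0419]
tcp_rot: [[0.083, 0.997, 0.0], [0.997, -0.083, 0.006], [0.006, 0.0, -1.0]]
force: [4.0, 17.8, -2.9]
opening: 0.193
grasp_force: 30.0
```

```bash
python3 - <<'E'
from h import *
c=cap('side');p=world(c).reshape(-1,3)
d=np.array([-.0776,-.997]);m=np.array([.997,-.0776]);M=np.array([.5506,-.0736])
l=(p[:,:2]-M)@d;v=(p[:,:2]-M)@m
k=(np.hypot(v,p[:,2]-.062)<.008)&(l>.12)&(l<.18);print('telltale end',k.sum(),np.percentile(l[k],[10,50,90]))
f=(np.hypot(v,p[:,2]-.062)>.016)&(abs(v)<.033)&(p[:,2]>.03)&(p[:,2]<.092)&(abs(l-.14)<.01);print('face',f.sum(),np.median(l[f]))
E
python3 wl.py|head -14
```

```text
telltale end 59 [0.15917483 0.16049698 0.16208671]
face 883 0.14066942920022704
13.05 [ 0.55181919 -0.04814507  0.04192118] [ 3.56703737 18.04768825 -2.62882703] [ 3.0121026  -0.65307193  0.05081239]
-0.0781 n149 x 0.5435..0.5644 top 0.0786
-0.0751 n461 x 0.5360..0.5643 top 0.0790
-0.0721 n213 x 0.5379..0.5588 top 0.0774
-0.0691 n217 x 0.5403..0.5589 top 0.0776
-0.0661 n260 x 0.5406..0.5590 top 0.0773
-0.0631 n180 x 0.5412..0.5635 top 0.0766
-0.0601 n40 x 0.5370..0.5635 top 0.0900
-0.0571 n64 x 0.5373..0.5638 top 0.0900
-0.0541 n59 x 0.5377..0.5642 top 0.0900
-0.0511 n120 x 0.5375..0.5601 top 0.0898
-0.0481 n222 x 0.5423..0.5607 top 0.0695
-0.0451 n224 x 0.5423..0.5608 top 0.0697
-0.0421 n818 x 0.5410..0.5716 top 0.0831
```

The arm stopped advancing and the force rose to 18 N. The telltale measures 20 mm out, so the collar is seated. Relieve the push, open, then back away.

Request:
drive_tool(steps=[[0,0.025,0,0,0,0,0],[0,0.025,0,0,0,0,0],[50,0.025,0,0,0,0,0],[50,0.025,0,0,0,0,0],[50,0.025,0,0,0,0,0],[50,0.025,0,0,0,0,0],[50,0.025,0,0,0,0,0],[50,0.025,0,0,0,0,0]])

```text
time_s: 13.9
position: [0.552, -0.0494, 0.0421]
tcp_rot: [[0.08, 0.997, 0.0], [0.997, -0.08, -0.0], [-0.0, 0.0, -1.0]]
force: [1.0, -0.4, 0.3]
opening: 0.563
grasp_force: 0.0
```

Request:
drive_tool(steps=[[50,0.2,0,0,0,0,0],[50,0.5,0,-0.1,0,0,0],[50,0.8,0,-0.5,0,0,0],[50,0.8,0,-0.9,0,0,0],[50,0.8,0,-0.9,0,0,0],[50,0.8,0,-0.9,0,0,0]])

```text
time_s: 14.5
position: [0.5608, 0.0468, 0.1519]
tcp_rot: [[0.079, 0.997, 0.005], [0.997, -0.079, -0.001], [-0.0, 0.005, -1.0]]
force: [-0.4, 0.7, -0.6]
opening: 0.572
grasp_force: 0.0
```

```bash
python3 - <<'E'
from h import *
c=cap('side');a=cap('scene')
d=np.array([-.0776,-.997]);m=np.array([.997,-.0776]);M=np.array([.5506,-.0736])
for n,c in(('side',c),('scene',a)):
    p=world(c).reshape(-1,3);l=(p[:,:2]-M)@d;v=(p[:,:2]-M)@m
    k=(np.hypot(v,p[:,2]-.062)<.008)&(l>.12)&(l<.18);print(n,'telltale end',k.sum(),np.median(l[k]) if k.any() else 0)
    k=(np.hypot(v,p[:,2]-.062)<.022)&(l<.01)&(l>-.06)&(p[:,2]>.055)
    for y in np.arange(-.06,.005,.004):
        q=k&(l>=y)&(l<y+.004)
        if q.any():print('%.3f n%d v %.4f..%.4f top %.4f'%(y,q.sum(),v[q].min(),v[q].max(),p[q,2].max()))
cv2.imwrite('pics/j.png',cv2.resize(a['color'][130:280,220:400],(720,600),interpolation=2))
E
```

```text
side telltale end 57 0.16092359429172118
scene telltale end 14 0.15941189865347694
-0.040 n10 v -0.0097..0.0014 top 0.0703
-0.036 n13 v -0.0102..0.0054 top 0.0724
-0.032 n9 v -0.0107..0.0008 top 0.0706
-0.028 n12 v -0.0127..0.0023 top 0.0716
-0.024 n8 v -0.0111..0.0055 top 0.0707
-0.020 n1 v -0.0011..-0.0011 top 0.0699
```

View pics/j.png

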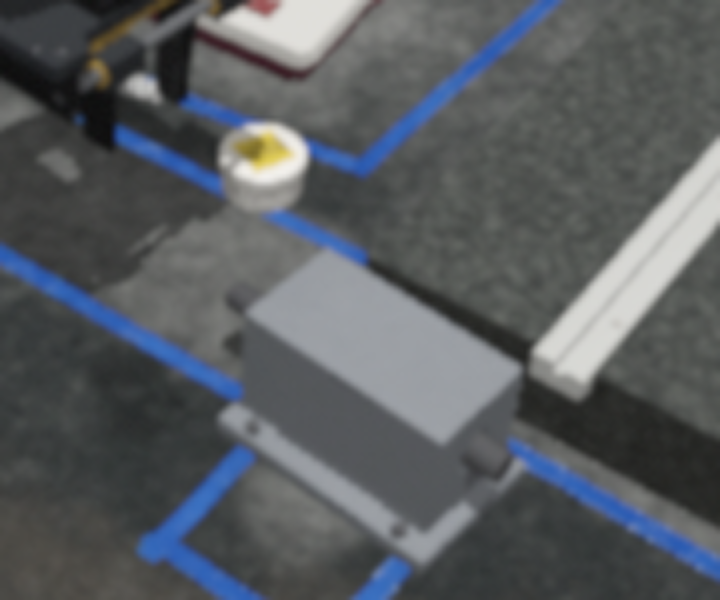

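The telltale stands out about 20 mm at (490,455), and the handle ends 40 mm from the mouth at (240,297), so the collar is seated. The gripper is clear and the tin has not moved.

```bash
python3 -c "
from rig import order
print(order.hand_in())"
```

```text
the job is handed in; nothing more can be done
None
```

The job is handed in: the bar is fully home in the bore with its collar against the housing's face and the telltale about 20 mm out. It was released once at about 70 mm depth and again at the end, and nothing was dropped or knocked; I haven't seen the judge's verdict.

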